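Unload the sample track into a tube rack, keeping the queue order

ROBOT

A 6-joint arm with a two-finger parallel gripper is mounted at the origin on a cart in front of the work surface, level with it; the furniture and walls round the work are solid. World frame = base frame: x ahead of the robot, y to its left, z up, the work surface at z = 0. Lengths are in m, angles in rad, forces in N, time in s.
With the tool pointing down it reaches from about 0.275 to 0.825 m from the base axis. Payload 5.2 kg.
Tool frame: the origin (TCP) lies at the very end of the fingers, on their centre line; the grasp point (between the pads) lies 19 mm behind it; z points along the fingers, y is the line along which they close (so a half turn about z gives the same grasp; the last joint's range is limited). The gripper opens to 93 mm and grips with 3 to 60 N. Pads are 15 mm wide; open, the fingers measure 128 mm over their backs; the gripper's body (75 mm by 188 mm) begins 65 mm behind the grasp point.
Start: joints at [-1.529, 0.259, 1.535, -0, 1.348, -0.203], TCP at [0.133, -0.534, 0.219] pointing down, gripper open.
Joint ranges: [-3.14, 3.14], [-0.91, 2.08], [0.19, 2.58], [-1.22, 4.36], [0.22, 2.71], [-3.12, 3.12]. Speed limits (rad/s): [2.57, 2.57, 3.14, 3.14, 3.14, 3.14].

INTERFACE

Orientations are given as [roll, pitch, yaw] about the fixed x, y, z axes, in that order (R = Rz(yaw) Ry(pitch) Rx(roll)).
In Python, from cell import manip gives the robot as it stands. The module is installed in compiled form; this text tells all that it offers.
- The arm moves only by the shell command python3 -m handwheel 'ROWS' [FORCE]. ROWS is JSON, a list of rows, each an object of numbers: "x", "y", "z": the shift along the tool's x, y, z in mm; "twist": the turn about the tool's z in rad; "claw": the closure, from -1 (fully open) to 1 (shut), so that 0 is half open. In form: [{"x": .., "y": .., "z": .., "twist": .., "claw": ..}, ...]. A call has 1 to 5 rows; each row is the pose to reach, as a shift and turn from the pose commanded when the call began, along the tool's axes at that moment; what a row does not reach only later rows make up. A row lasts 1/12 s, in which the tool goes at most 41.7 mm and 7.16 degrees, less where a joint would pass 70% of its speed; a pose out of reach is approached as far as the arm can. A call with a gripper value outside its range is refused whole. The fingers move at their own pace and stop on an object; FORCE is the grip in N (left out, the last holds). Time passes only in rows, so rows that repeat a pose let the fingers close. It gives the time, the measured TCP pose, the force, the opening and the grip force at its end, in the units of the state.
- manip.get_obs(): the state, without advancing time (a new reading comes with each control period).
- manip.camera(name): name is "side" or "top"; returns the picture (480x640x3 uint8, red, green, blue); there is no depth.
- manip.camera_params(name): a dict with "vfov" (degrees; the focal length in pixels is half the picture's height over the tangent of half this angle, whatever the lens; pixels are square), "cx", "cy" (the principal point, pixels), "dist" ([k1, k2, p1, p2, k3] as OpenCV has them; the pictures are not rectified), "R" (3x3) and "t" (3): a world point X has camera coordinates R X + t. Camera axes: x right, y down, z forward; pixel columns grow to the right and rows downward; lengths in m; the calibration is good to about 2 mm. A picture is of the moment at which its call begins. camera_params takes no time and is no camera call.
- manip.hand_in(): hands the job in; it is judged then, once.
The state is a dict: "time_s": time; "qpos": joint angles; "joint_velocities": joint speeds; "tau": joint torques, N m; "position": TCP position; "tool_rot": TCP orientation; "force": force on the tool from outside, world axes, zero at the start; "moment": the same for the moment, N m; "finger_gap": finger opening in m; "gripper_force": force on a finger pad.
Only numpy, scipy, OpenCV 4.12 (cv2) and the standard library are available. Lean on these libraries where they do the work, as an engineer would, in place of code of your own. Each camera call takes 0.05 s, during which the arm holds its last target. There are 200 camera calls.

TASK

Four capped sample tubes are queuing in the carriers of the metal sample track. They carry no labels, so their order is all that tells them apart: move them into the grey tube rack in the same order, the tube nearest the track's end stop into the well nearest the rack's raised grip, and so on down the row, one to each well. Keep every tube upright and set each one fully down in its well.

Things in the scene. Friction and masses are not known exactly. Their poses are not given: they have to be found in the camera images.
- conical_tube_1: one of four identical clear conical tubes with an orange ribbed screw cap, 88 mm tall, about 16 g: body 16 mm across with a conical tip, cap 20.4 mm across from 77 to 88 mm above the tip. Origin at the tip, z up the tube. At the start it stands in the carrier of the same number, leaning up to 4 degrees; take it by the cap from above.
- carrier_1: one of four identical fixed black round single-tube carriers standing in the sample track, each at one of its four places, in any order: 33 mm across, 36 mm high, with a round well 17.4 mm across whose floor is 6 mm above the underside. Origin at the centre of the underside, z up. Carriers do not move.
- conical_tube_2: one of four identical clear conical tubes with an orange ribbed screw cap, 88 mm tall, about 16 g: body 16 mm across with a conical tip, cap 20.4 mm across from 77 to 88 mm above the tip. Origin at the tip, z up the tube. At the start it stands in the carrier of the same number, leaning up to 4 degrees; take it by the cap from above.
- carrier_2: one of four identical fixed black round single-tube carriers standing in the sample track, each at one of its four places, in any order: 33 mm across, 36 mm high, with a round well 17.4 mm across whose floor is 6 mm above the underside. Origin at the centre of the underside, z up. Carriers do not move.
- conical_tube_3: one of four identical clear conical tubes with an orange ribbed screw cap, 88 mm tall, about 16 g: body 16 mm across with a conical tip, cap 20.4 mm across from 77 to 88 mm above the tip. Origin at the tip, z up the tube. At the start it stands in the carrier of the same number, leaning up to 4 degrees; take it by the cap from above.
- carrier_3: one of four identical fixed black round single-tube carriers standing in the sample track, each at one of its four places, in any order: 33 mm across, 36 mm high, with a round well 17.4 mm across whose floor is 6 mm above the underside. Origin at the centre of the underside, z up. Carriers do not move.
- conical_tube_4: one of four identical clear conical tubes with an orange ribbed screw cap, 88 mm tall, about 16 g: body 16 mm across with a conical tip, cap 20.4 mm across from 77 to 88 mm above the tip. Origin at the tip, z up the tube. At the start it stands in the carrier of the same number, leaning up to 4 degrees; take it by the cap from above.
- carrier_4: one of four identical fixed black round single-tube carriers standing in the sample track, each at one of its four places, in any order: 33 mm across, 36 mm high, with a round well 17.4 mm across whose floor is 6 mm above the underside. Origin at the centre of the underside, z up. Carriers do not move.
- sample_track: fixed aluminium channel, 50 mm (local x) by 172 mm (local y), rails 17 mm high, with a grey end stop, 34 mm high, with a steel thumbscrew on it, at its +y end. Origin: centre of its underside, on the bench. The four carriers stand on its 6 mm high floor at x = 0 and, from the end stop, y = +54 (first), +18, -18, -54 mm (last).
- tube_rack: fixed grey two-deck plastic rack, 48 mm (local x) by 170 mm (local y); a raised grip (black bar, 92 mm high) at its +y end only. Origin: centre of its underside, on the bench. Four wells, 19 mm across, at x = 0 and, from the grip, y = +54 (first), +18, -18, -54 mm (last); bevelled mouths at z = 54 mm; a tube stands with its tip on the base at z = 4 mm.

How it is judged:
At the end, for the whole second after the job is handed in: Each tube stands in the rack well numbered like its carrier's place on the track (counted from end stop and raised grip): within 10 mm of the well's centre, tip less than 12 mm above the rack's underside, within 0.2 rad of upright, released and at rest (((y of carrier_1 in the frame of sample_track between 0.044 and 0.064 m and y of conical_tube_1 in the frame of tube_rack between 0.044 and 0.064 m) or (y of carrier_1 in the frame of sample_track between 0.008 and 0.028 m and y of conical_tube_1 in the frame of tube_rack between 0.008 and 0.028 m) or (y of carrier_1 in the frame of sample_track between -0.028 and -0.008 m and y of conical_tube_1 in the frame of tube_rack between -0.028 and -0.008 m) or (y of carrier_1 in the frame of sample_track between -0.064 and -0.044 m and y of conical_tube_1 in the frame of tube_rack between -0.064 and -0.044 m)) and x of conical_tube_1 in the frame of tube_rack between -0.01 and 0.01 m and z of each of conical_tube_1, conical_tube_2, conical_tube_3, conical_tube_4 in the frame of tube_rack below 0.012 m and angle between each of conical_tube_1, conical_tube_2, conical_tube_3, conical_tube_4's own z axis and vertical below 0.2 rad and linear speed of each of conical_tube_1, conical_tube_2, conical_tube_3, conical_tube_4 below 0.02 m/s and ((y of carrier_2 in the frame of sample_track between 0.044 and 0.064 m and y of conical_tube_2 in the frame of tube_rack between 0.044 and 0.064 m) or (y of carrier_2 in the frame of sample_track between 0.008 and 0.028 m and y of conical_tube_2 in the frame of tube_rack between 0.008 and 0.028 m) or (y of carrier_2 in the frame of sample_track between -0.028 and -0.008 m and y of conical_tube_2 in the frame of tube_rack between -0.028 and -0.008 m) or (y of carrier_2 in the frame of sample_track between -0.064 and -0.044 m and y of conical_tube_2 in the frame of tube_rack between -0.064 and -0.044 m)) and x of conical_tube_2 in the frame of tube_rack between -0.01 and 0.01 m and ((y of carrier_3 in the frame of sample_track between 0.044 and 0.064 m and y of conical_tube_3 in the frame of tube_rack between 0.044 and 0.064 m) or (y of carrier_3 in the frame of sample_track between 0.008 and 0.028 m and y of conical_tube_3 in the frame of tube_rack between 0.008 and 0.028 m) or (y of carrier_3 in the frame of sample_track between -0.028 and -0.008 m and y of conical_tube_3 in the frame of tube_rack between -0.028 and -0.008 m) or (y of carrier_3 in the frame of sample_track between -0.064 and -0.044 m and y of conical_tube_3 in the frame of tube_rack between -0.064 and -0.044 m)) and x of conical_tube_3 in the frame of tube_rack between -0.01 and 0.01 m and ((y of carrier_4 in the frame of sample_track between 0.044 and 0.064 m and y of conical_tube_4 in the frame of tube_rack between 0.044 and 0.064 m) or (y of carrier_4 in the frame of sample_track between 0.008 and 0.028 m and y of conical_tube_4 in the frame of tube_rack between 0.008 and 0.028 m) or (y of carrier_4 in the frame of sample_track between -0.028 and -0.008 m and y of conical_tube_4 in the frame of tube_rack between -0.028 and -0.008 m) or (y of carrier_4 in the frame of sample_track between -0.064 and -0.044 m and y of conical_tube_4 in the frame of tube_rack between -0.064 and -0.044 m)) and x of conical_tube_4 in the frame of tube_rack between -0.01 and 0.01 m); the robot touches nothing.
It fails at once if a tube is tipped over (more than 0.9 rad from upright) (angle between any of conical_tube_1, conical_tube_2, conical_tube_3, conical_tube_4's own z axis and vertical above 0.9 rad).
It also fails if it takes over 96 s, if anything falls off the work surface, if the arm or the gripper's body presses on something with over 40 N, if the wrist force passes 120 N, or if a joint passes its speed limit or range.

## Working session

There is one attempt and no reset: what is moved stays moved. The work goes in short steps, Python scripts to look and compute and a shell command to move; the robot and the scene stay as the last step left them, time stands still between calls to the robot, and variables do not carry over. Pictures are saved under pics/ and viewed, at most 14 in all, crops included, and the job is handed in when it is done.

```bash
mkdir -p pics
python3 - <<'E'
from cell import manip
import cv2
for n in("top","side"):
    im=manip.camera(n); cv2.imwrite(f"pics/{n}0.png",im[...,::-1]); print(n,manip.camera_params(n))
print(manip.get_obs())
E
```

```text
top {'vfov': 56.20171412860673, 'cx': 318.75251099293837, 'cy': 242.75607893536272, 'dist': array([-0.06788567,  0.        ,  0.        ,  0.        ,  0.        ]), 'R': array([[-0.02090853, -0.99966165,  0.01547304],
       [-0.9977176 ,  0.01986898, -0.06453535],
       [ 0.06420608, -0.01678707, -0.99779546]]), 't': array([-0.00673957,  0.54165108,  0.86071868])}
side {'vfov': 44.13063883373547, 'cx': 316.3451598189159, 'cy': 242.25831447382217, 'dist': array([-0.05467345,  0.        ,  0.        ,  0.        ,  0.        ]), 'R': array([[ 0.90441336, -0.42660028,  0.00697742],
       [-0.28464161, -0.61547503, -0.73496234],
       [ 0.31782957,  0.66272369, -0.67807203]]), 't': array([-0.52323346,  0.19380113,  0.75798687])}
{'time_s': 0.1, 'qpos': array([-1.52878720e+00,  2.59304974e-01,  1.53594865e+00, -1.18906952e-05,
        1.34801534e+00, -2.02811898e-01]), 'joint_velocities': array([-0.00028179, -0.00092357, -0.0009944 , -0.00030921, -0.00048244,
       -0.00119383]), 'tau': array([ 2.16058746e-03, -4.38212299e+01, -2.84646088e+01,  7.17853988e-02,
        3.61989217e-02, -5.36875461e-05]), 'position': array([ 0.1333018 , -0.53309915,  0.21789212]), 'tool_rot': array([-3.13994836e+00, -3.26295564e-04,  2.44823395e-01]), 'force': array([-0.05450116, -0.11329699, -0.51004079]), 'moment': array([ 0.01604217,  0.00605179, -0.04464343]), 'gripper_force': 0.0, 'finger_gap': 0.09268483488504364}
```

View pics/top0.png

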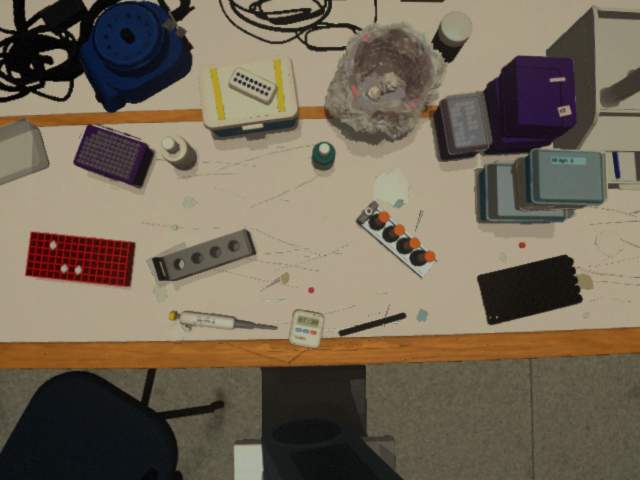

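View pics/side0.png

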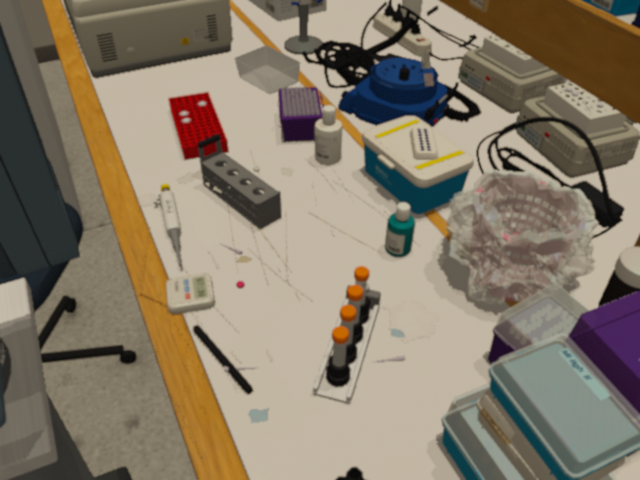

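The top view shows caps at about (384,216), (399,230), (414,243) and (430,256), with the end stop at about (370,212). The rack wells are at about (180,264) to (235,245), with the black grip at the left (157,268). I'll zoom in for exact pixels.

Run:
```python
import cv2,numpy as np
t=cv2.imread("pics/top0.png");s=cv2.imread("pics/side0.png")
def c(im,x,y,w,h,k): return cv2.resize(im[y:y+h,x:x+w],None,fx=k,fy=k,interpolation=cv2.INTER_CUBIC)
A=c(t,145,225,120,60,6); B=c(t,350,195,100,85,6)
cv2.imwrite("pics/c1.png",A);cv2.imwrite("pics/c2.png",B)
cv2.imwrite("pics/c3.png",np.hstack([c(s,190,130,100,100,4),c(s,310,260,80,100,4)[:400]]))
for n,im,(x0,y0,x1,y1) in(("top",t,(350,195,450,280)),("side",s,(310,255,390,355))):
    h=cv2.cvtColor(im,cv2.COLOR_BGR2HSV); m=cv2.inRange(h,(5,150,120),(18,255,255))
    k=np.zeros_like(m);k[y0:y1,x0:x1]=m[y0:y1,x0:x1]
    N,_,st,ce=cv2.connectedComponentsWithStats(k)
    for i in range(1,N):
        if st[i,4]>15: print(n,st[i],ce[i].round(2))
```

```text
top [379 212  10  10  86] [383.5 216.5]
top [394 225  11  11  89] [398.73 229.65]
top [409 238  11  11  87] [414.13 242.89]
top [425 251  10  11  89] [429.34 256.03]
side [355 267  14  13 149] [361.3  272.81]
side [347 285  16  15 184] [354.92 291.69]
side [341 304  16  16 195] [348.13 311.95]
side [333 326  16  17 217] [340.39 333.88]
```

View pics/c1.png

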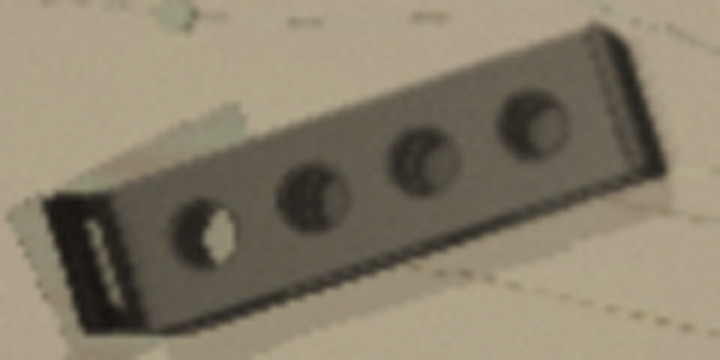

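View pics/c2.png

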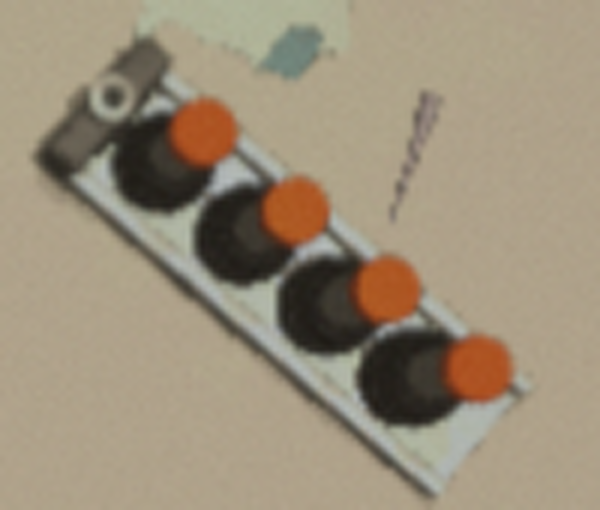

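View pics/c3.png

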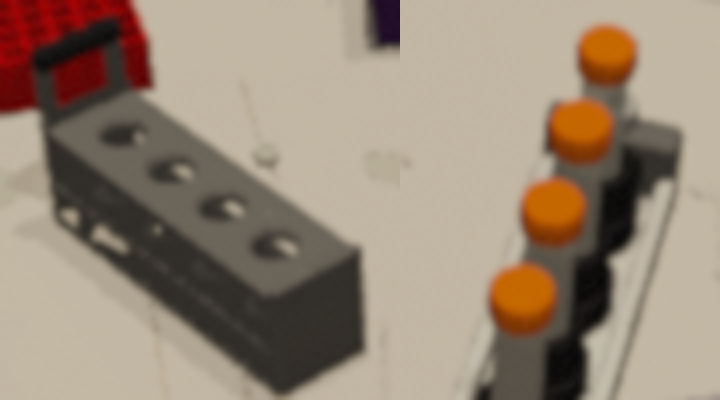

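Crop c1 shows well mouths at (205,233), (314,199), (425,162) and (534,124), with the grip on the left. Crop c2 shows carrier tops at (163,162), (246,233), (326,305) and (408,378), with the end stop at upper left. Crop c3 shows the side-view wells at (124,134), (172,170), (224,207) and (276,245). Next I fit the poses.

```bash
cat > h.py <<'E'
from cell import manip
import cv2,numpy as np
from scipy.optimize import least_squares
P={n:manip.camera_params(n) for n in("top","side")}
def proj(n,X):
    p=P[n];f=240/np.tan(np.radians(p["vfov"]/2));K=np.array([[f,0,p["cx"]],[0,f,p["cy"]],[0,0,1]])
    return cv2.projectPoints(np.atleast_2d(X).astype(float),cv2.Rodrigues(p["R"])[0],p["t"],K,p["dist"])[0][:,0]
Y=np.array([54,18,-18,-54])/1e3
def row(p,z):  # points of the 4 places
    x,y,a=p; return np.c_[x-np.sin(a)*Y,y+np.cos(a)*Y,np.full(4,z)]
def fit(obs,p0):
    return least_squares(lambda p:np.concatenate([(proj(n,row(p,z))-uv).ravel() for n,z,uv in obs]),p0)
E
cat > m.py <<'E'
from h import *
c=lambda L,x,y,k:(np.array(L)+.5)/k-.5+[x,y]
wt=c([(205,233),(314,199),(425,162),(534,124)],145,225,6)
ws=c([(124,134),(172,170),(224,207),(276,245)],190,130,4)
for nm,o in(("top",[("top",.054,wt)]),("side",[("side",.054,ws)]),("both",[("top",.054,wt),("side",.054,ws)])):
    r=fit(o,[.5,.25,1.2]); print("rack",nm,r.x.round(4),"rms px",np.sqrt(np.mean(r.fun**2)).round(2)); 
print(row(r.x,.054).round(4))
ct=c([(163,162),(246,233),(326,305),(408,378)],350,195,6)
r=fit([("top",.042,ct)],[.5,-.15,.8]); print("track",r.x.round(4),r.cost); print(row(r.x,.042).round(4))
T=[(383.5,216.5),(398.73,229.65),(414.13,242.89),(429.34,256.03)];S=[(361.3,272.81),(354.92,291.69),(348.13,311.95),(340.39,333.88)]
for a,b in zip(T,S):
    g=least_squares(lambda X:np.r_[proj("top",X+[0,0,.004])[0]-a,proj("side",X)[0]-b],[.5,-.1,.095])
    h=least_squares(lambda X:proj("top",[X[0],X[1],.0995])[0]-a,[.5,-.1])
    print("cap mid",g.x.round(4),g.cost.round(2),"top only z.0995",h.x.round(4))
E
python3 m.py
```

```text
rack top [0.5212 0.1939 0.3008] rms px 0.14
rack side [0.522  0.1919 0.3035] rms px 0.09
rack both [0.5218 0.1932 0.3022] rms px 0.37
[[0.5057 0.2448 0.054 ]
 [0.5164 0.2104 0.054 ]
 [0.5271 0.176  0.054 ]
 [0.5378 0.1417 0.054 ]]
track [ 0.5431 -0.1673 -0.7464] 1.4280754718568964
[[ 0.5798 -0.1277  0.042 ]
 [ 0.5553 -0.1541  0.042 ]
 [ 0.5309 -0.1805  0.042 ]
 [ 0.5064 -0.207   0.042 ]]
cap mid [ 0.5812 -0.1332  0.0946] 0.02 top only z.0995 [ 0.5808 -0.133 ]
cap mid [ 0.5572 -0.1599  0.0948] 0.06 top only z.0995 [ 0.5567 -0.1595]
cap mid [ 0.5332 -0.1868  0.095 ] 0.13 top only z.0995 [ 0.5325 -0.1864]
cap mid [ 0.509  -0.2134  0.0947] 0.06 top only z.0995 [ 0.5085 -0.213 ]
```

```bash
cat > go.py <<'E'
import sys,numpy as np
from cell import manip
from scipy.spatial.transform import Rotation as Ro
o=manip.get_obs(); x,y,z,yaw=map(float,sys.argv[1:5])
d=Ro.from_euler("xyz",o["tool_rot"]).as_matrix().T@(np.array([x,y,z])-o["position"])*1e3
print("t",o["time_s"],"pos",o["position"].round(4),"rot",o["tool_rot"].round(4),"gap",round(o["finger_gap"],4),"| shift mm",d.round(1),"twist",round(float((o["tool_rot"][2]-yaw+np.pi)%(2*np.pi)-np.pi),3))
E
python3 go.py .581 -.133 .14 .825
```

```text
t 0.1 pos [ 0.1333 -0.5331  0.2179] rot [-3.1399e+00 -3.0000e-04  2.4480e-01] gap 0.0927 | shift mm [ 531.3 -279.5   78.5] twist -0.58
```

```bash
python3 -m handwheel '[{"x":35,"y":-18,"claw":0},{"x":70,"y":-36,"claw":0},{"x":105,"y":-54,"claw":0},{"x":140,"y":-72,"claw":0},{"x":175,"y":-90,"claw":0}]' 20; python3 -m handwheel '[{"x":35,"y":-18,"claw":0},{"x":70,"y":-36,"claw":0},{"x":105,"y":-54,"claw":0},{"x":140,"y":-72,"claw":0},{"x":175,"y":-90,"claw":0}]'; python3 -m handwheel '[{"twist":-0.12,"claw":0},{"twist":-0.24,"claw":0},{"twist":-0.36,"claw":0},{"twist":-0.48,"claw":0},{"twist":-0.58,"claw":0}]'; python3 go.py .581 -.133 .14 .825
```

```text
t 0.1 pos [ 0.1333 -0.5331  0.2179] rot [-3.1399e+00 -3.0000e-04  2.4480e-01] gap 0.0927 | shift mm [ 531.3 -279.5   78.5] twist -0.58schema error: expected keys x, y, z, twist, claw
schema error: expected keys x, y, z, twist, claw
schema error: expected keys x, y, z, twist, claw
```

All keys are required in every row.

```bash
python3 -m handwheel '[{"x":35,"y":-18,"z":0,"twist":0,"claw":0},{"x":70,"y":-36,"z":0,"twist":0,"claw":0},{"x":105,"y":-54,"z":0,"twist":0,"claw":0},{"x":140,"y":-72,"z":0,"twist":0,"claw":0},{"x":175,"y":-90,"z":0,"twist":0,"claw":0}]' 20; python3 -m handwheel '[{"x":35,"y":-18,"z":0,"twist":0,"claw":0},{"x":70,"y":-36,"z":0,"twist":0,"claw":0},{"x":105,"y":-54,"z":0,"twist":0,"claw":0},{"x":140,"y":-72,"z":0,"twist":0,"claw":0},{"x":175,"y":-90,"z":0,"twist":0,"claw":0}]'; python3 -m handwheel '[{"x":0,"y":0,"z":0,"twist":-0.12,"claw":0},{"x":0,"y":0,"z":0,"twist":-0.24,"claw":0},{"x":0,"y":0,"z":0,"twist":-0.36,"claw":0},{"x":0,"y":0,"z":0,"twist":-0.48,"claw":0},{"x":0,"y":0,"z":0,"twist":-0.58,"claw":0}]'; python3 go.py .581 -.133 .14 .825
```

```text
time_s: 0.52
position: [0.2821, -0.4023, 0.2183]
tool_rot: [-3.141, 0.0, 0.244]
force: [1.1, -1.0, -0.4]
finger_gap: 0.064
gripper_force: 0.0
time_s: 0.93
position: [0.4302, -0.2724, 0.2184]
tool_rot: [-3.141, 0.0, 0.245]
force: [0.3, -0.3, -0.4]
finger_gap: 0.0463
gripper_force: 0.0
time_s: 1.35
position: [0.4292, -0.2736, 0.2182]
tool_rot: [-3.141, -0.0, 0.831]
force: [0.2, 0.3, -0.2]
finger_gap: 0.0468
gripper_force: 0.0
t 1.35 pos [ 0.4292 -0.2736  0.2182] rot [-3.1406 -0.      0.8315] gap 0.0468 | shift mm [206.2  17.5  78.2] twist 0.006
```

```bash
python3 -m handwheel '[{"x":40,"y":3.5,"z":0,"twist":0.006,"claw":0},{"x":80,"y":7,"z":0,"twist":0.006,"claw":0},{"x":120,"y":10.5,"z":0,"twist":0.006,"claw":0},{"x":160,"y":14,"z":0,"twist":0.006,"claw":0},{"x":195,"y":17,"z":0,"twist":0.006,"claw":0}]'; python3 -m handwheel '[{"x":11,"y":0.5,"z":25,"twist":0,"claw":0},{"x":11,"y":0.5,"z":65,"twist":0,"claw":0},{"x":11,"y":0.5,"z":78,"twist":0,"claw":0},{"x":11,"y":0.5,"z":78,"twist":0,"claw":0}]'; python3 go.py .5812 -.1332 .0755 .825
python3 - <<'E'
from cell import manip
import cv2,numpy as np
c=lambda im,x,y:cv2.resize(im[y:y+120,x:x+120],None,fx=3.3,fy=3.3)
cv2.imwrite("pics/g1.png",np.hstack([c(manip.camera("top"),340,180),c(manip.camera("side"),300,230)])[...,::-1])
E
```

```text
time_s: 1.77
position: [0.5753, -0.1405, 0.2182]
tool_rot: [-3.141, -0.0, 0.819]
force: [-0.1, -1.0, 0.5]
finger_gap: 0.0468
gripper_force: 0.0
time_s: 2.1
position: [0.5791, -0.1329, 0.1356]
tool_rot: [-3.132, 0.003, 0.82]
force: [0.3, 0.4, 0.6]
finger_gap: 0.0466
gripper_force: 0.0
t 2.1 pos [ 0.5791 -0.1329  0.1356] rot [-3.1325  0.0033  0.8199] gap 0.0466 | shift mm [ 1.4  2.3 60.1] twist -0.005
```

View pics/g1.png

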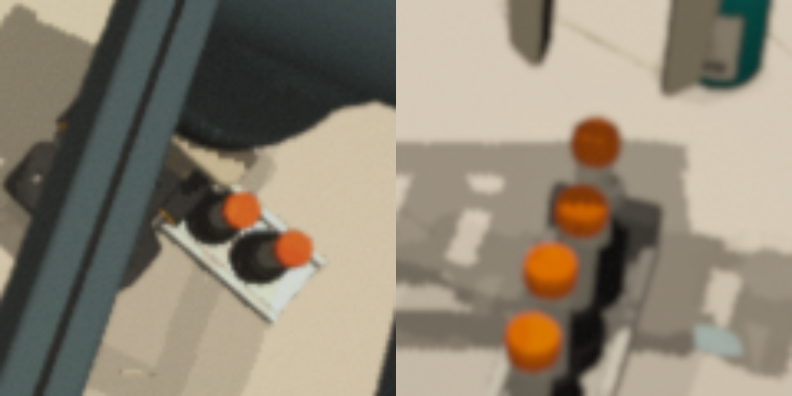

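The fingers straddle the first cap, at about (596,142) in the side part of the picture. Descending.

```bash
python3 -m handwheel '[{"x":0,"y":0,"z":20,"twist":0,"claw":0},{"x":0,"y":0,"z":40,"twist":0,"claw":0},{"x":0,"y":0,"z":58,"twist":0,"claw":0},{"x":0,"y":0,"z":64,"twist":0,"claw":0},{"x":0,"y":0,"z":64,"twist":0,"claw":0}]'; python3 -m handwheel '[{"x":0,"y":0,"z":0,"twist":0,"claw":0},{"x":0,"y":0,"z":0,"twist":0,"claw":0}]';python3 go.py .5812 -.1332 .0755 .825
```

```text
time_s: 2.62
position: [0.5818, -0.1351, 0.0768]
tool_rot: [-3.141, 0.0, 0.818]
force: [0.6, -0.8, -0.1]
finger_gap: 0.0465
gripper_force: 0.0
time_s: 2.78
position: [0.5833, -0.1355, 0.0786]
tool_rot: [3.138, -0.001, 0.819]
force: [-0.2, 0.4, 0.2]
finger_gap: 0.0466
gripper_force: 0.0
t 2.7833 pos [ 0.5833 -0.1355  0.0786] rot [ 3.1385e+00 -1.1000e-03  8.1850e-01] gap 0.0466 | shift mm [ 0.3 -3.1  3.1] twist -0.006
```

```bash
python3 -m handwheel '[{"x":0,"y":-1.5,"z":1.5,"twist":0,"claw":0},{"x":0,"y":-1.5,"z":1.5,"twist":0,"claw":0},{"x":0,"y":-1.5,"z":1.5,"twist":0,"claw":0},{"x":0,"y":-1.5,"z":1.5,"twist":0,"claw":0},{"x":0,"y":-1.5,"z":1.5,"twist":0,"claw":0}]';python3 go.py .5812 -.1332 .0755 .825
```

```text
time_s: 3.2
position: [0.581, -0.1337, 0.0754]
tool_rot: [3.141, -0.0, 0.819]
force: [-0.1, 0.5, -0.2]
finger_gap: 0.0467
gripper_force: 0.0
t 3.2 pos [ 0.581  -0.1337  0.0754] rot [ 3.1413e+00 -1.0000e-04  8.1890e-01] gap 0.0467 | shift mm [ 0.6 -0.2 -0.1] twist -0.006
```

```bash
python3 -m handwheel '[{"x":0,"y":0,"z":0,"twist":0,"claw":1},{"x":0,"y":0,"z":0,"twist":0,"claw":1},{"x":0,"y":0,"z":0,"twist":0,"claw":1},{"x":0,"y":0,"z":0,"twist":0,"claw":1},{"x":0,"y":0,"z":0,"twist":0,"claw":1}]' 20; python3 -m handwheel '[{"x":0,"y":0,"z":0,"twist":0,"claw":1},{"x":0,"y":0,"z":0,"twist":0,"claw":1},{"x":0,"y":0,"z":0,"twist":0,"claw":1}]';python3 -m handwheel '[{"x":0,"y":0,"z":-20,"twist":0,"claw":1},{"x":0,"y":0,"z":-45,"twist":0,"claw":1},{"x":0,"y":0,"z":-75,"twist":0,"claw":1},{"x":0,"y":0,"z":-105,"twist":0,"claw":1},{"x":0,"y":0,"z":-125,"twist":0,"claw":1}]'; python3 go.py .5057 .2448 .2 1.873;python3 - <<'E'
from cell import manip
import cv2,numpy as np
cv2.imwrite("pics/g2.png",cv2.resize(manip.camera("side")[150:350,270:480],None,fx=2.8,fy=2.8)[...,::-1])
E
```

```text
time_s: 3.62
position: [0.5809, -0.1337, 0.0751]
tool_rot: [-3.142, -0.0, 0.819]
force: [0.0, 0.1, -0.3]
finger_gap: 0.0197
gripper_force: 20.0
time_s: 3.87
position: [0.5809, -0.1337, 0.0752]
tool_rot: [-3.142, -0.0, 0.819]
force: [-0.4, 0.1, 0.4]
finger_gap: 0.0197
gripper_force: 20.0
time_s: 4.28
position: [0.5817, -0.1341, 0.2032]
tool_rot: [3.139, -0.001, 0.819]
force: [0.8, -0.4, 0.1]
finger_gap: 0.0197
gripper_force: 20.0
t 4.2833 pos [ 0.5817 -0.1341  0.2032] rot [ 3.1385e+00 -1.0000e-03  8.1890e-01] gap 0.0197 | shift mm [ 224.8 -314.3    2.5] twist -1.054
```

View pics/g2.png

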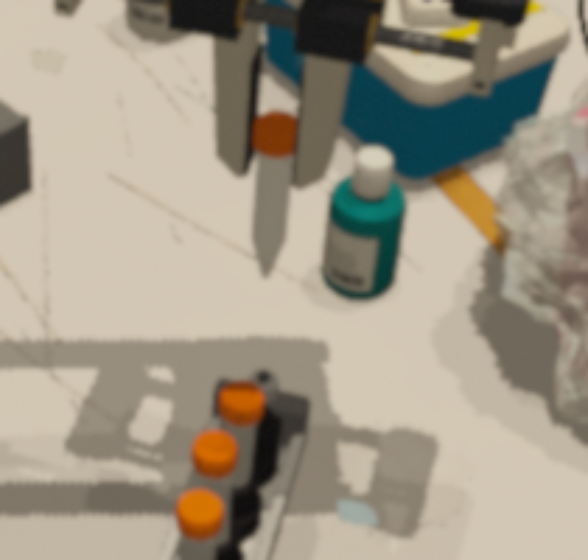

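The tube hangs vertical in the fingers (tip at about (267,275) in the crop). Next, the transfer to the rack.

```bash
python3 -m handwheel '[{"x":22,"y":-31,"z":0,"twist":-0.105,"claw":1},{"x":44,"y":-62,"z":0,"twist":-0.21,"claw":1},{"x":66,"y":-93,"z":0,"twist":-0.315,"claw":1},{"x":88,"y":-124,"z":0,"twist":-0.42,"claw":1},{"x":112,"y":-157,"z":0,"twist":-0.525,"claw":1}]'; python3 -m handwheel '[{"x":0,"y":0,"z":0,"twist":0,"claw":1}]';  python3 go.py .5057 .2448 .2 1.873
```

```text
time_s: 4.75
position: [0.542, 0.0564, 0.1998]
tool_rot: [-3.141, 0.0, 1.348]
force: [-0.2, 0.2, -1.0]
finger_gap: 0.0195
gripper_force: 20.0
time_s: 4.83
position: [0.5404, 0.0619, 0.1999]
tool_rot: [-3.139, -0.003, 1.354]
force: [0.4, -0.1, -0.3]
finger_gap: 0.0195
gripper_force: 20.0
t 4.8333 pos [0.5404 0.0619 0.1999] rot [-3.1394e+00 -3.1000e-03  1.3542e+00] gap 0.0195 | shift mm [171.2 -73.2   0.6] twist -0.519
```

```bash
python3 -m handwheel '[{"x":35,"y":-16,"z":0,"twist":-0.106,"claw":1},{"x":70,"y":-32,"z":0,"twist":-0.212,"claw":1},{"x":105,"y":-47,"z":0,"twist":-0.318,"claw":1},{"x":140,"y":-63,"z":0,"twist":-0.424,"claw":1},{"x":176,"y":-79,"z":0,"twist":-0.529,"claw":1}]'; python3 -m handwheel '[{"x":0,"y":0,"z":20,"twist":0,"claw":1},{"x":0,"y":0,"z":40,"twist":0,"claw":1},{"x":0,"y":0,"z":50,"twist":0,"claw":1},{"x":0,"y":0,"z":50,"twist":0,"claw":1},{"x":0,"y":0,"z":50,"twist":0,"claw":1}]'; python3 -m handwheel '[{"x":0,"y":0,"z":0,"twist":0,"claw":1},{"x":0,"y":0,"z":0,"twist":0,"claw":1}]'; python3 go.py .5057 .2448 .068 1.873;python3 - <<'E'
from cell import manip
import cv2,numpy as np
c=lambda im,x,y:cv2.resize(im[y:y+120,x:x+120],None,fx=3.3,fy=3.3)
cv2.imwrite("pics/g3.png",np.hstack([c(manip.camera("top"),140,200),c(manip.camera("side"),180,90)])[...,::-1])
E
```

```text
time_s: 5.25
position: [0.5049, 0.2457, 0.1999]
tool_rot: [-3.142, 0.0, 1.877]
force: [0.8, -0.3, -0.3]
finger_gap: 0.0195
gripper_force: 20.0
time_s: 5.67
position: [0.5053, 0.2439, 0.1497]
tool_rot: [-3.14, 0.0, 1.872]
force: [-0.2, -0.1, -0.1]
finger_gap: 0.0198
gripper_force: 20.0
time_s: 5.83
position: [0.5064, 0.2442, 0.1514]
tool_rot: [3.139, 0.0, 1.872]
force: [-0.0, 0.4, 0.4]
finger_gap: 0.0196
gripper_force: 20.0
t 5.8333 pos [0.5064 0.2442 0.1514] rot [3.1394e+00 1.0000e-04 1.8716e+00] gap 0.0196 | shift mm [ 0.8 -0.7 83.4] twist -0.001
```

View pics/g3.png

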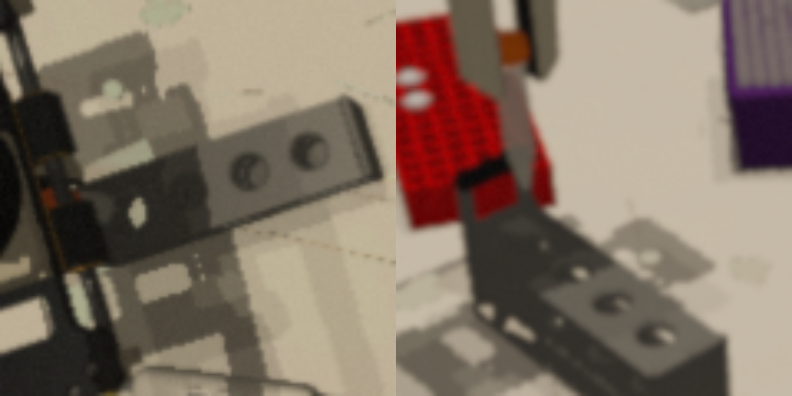

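The tube hangs above well 1, with its tip at about (525,205) in the side crop. Lowering with force checks.

```bash
python3 -m handwheel '[{"x":0.5,"y":-0.3,"z":12,"twist":0,"claw":1},{"x":0.5,"y":-0.3,"z":24,"twist":0,"claw":1},{"x":0.5,"y":-0.3,"z":36,"twist":0,"claw":1},{"x":0.5,"y":-0.3,"z":48,"twist":0,"claw":1},{"x":0.5,"y":-0.3,"z":54,"twist":0,"claw":1}]';python3 - <<'E'
from h import *
print(proj("side",[[.5057,.2448,.0875]]))
E
python3 go.py .5057 .2448 .0685 1.873
```

```text
time_s: 6.35
position: [0.5046, 0.2446, 0.0954]
tool_rot: [-3.141, -0.0, 1.872]
force: [-0.3, -0.5, -0.0]
finger_gap: 0.02
gripper_force: 20.0
[[218.28871149 146.84448436]]
t 6.35 pos [0.5046 0.2446 0.0954] rot [-3.1408 -0.      1.8724] gap 0.02 | shift mm [-0.2  1.1 26.9] twist -0.001
```

```bash
python3 -m handwheel '[{"x":0,"y":0,"z":8,"twist":0,"claw":1},{"x":0,"y":0,"z":16,"twist":0,"claw":1},{"x":0,"y":0,"z":23,"twist":0,"claw":1},{"x":0,"y":0,"z":27,"twist":0,"claw":1},{"x":0,"y":0,"z":27,"twist":0,"claw":1}]';python3 -m handwheel '[{"x":0,"y":0,"z":0,"twist":0,"claw":1},{"x":0,"y":0,"z":0,"twist":0,"claw":1},{"x":0,"y":0,"z":0,"twist":0,"claw":1}]'
python3 go.py .5057 .2448 .0685 1.873
```

```text
time_s: 6.77
position: [0.5044, 0.2448, 0.0682]
tool_rot: [-3.14, -0.0, 1.873]
force: [0.4, -0.3, -0.4]
finger_gap: 0.0193
gripper_force: 20.0
time_s: 7.02
position: [0.5053, 0.2451, 0.0697]
tool_rot: [3.141, 0.0, 1.873]
force: [-0.3, 0.5, 0.1]
finger_gap: 0.0197
gripper_force: 20.0
t 7.0167 pos [0.5053 0.2451 0.0697] rot [3.1406 0.     1.8728] gap 0.0197 | shift mm [-0.4  0.3  1.2] twist -0.0
```

Release (half open) and go up, then plan tube 2.

```bash
python3 -m handwheel '[{"x":0,"y":0,"z":0.5,"twist":0,"claw":0},{"x":0,"y":0,"z":0.5,"twist":0,"claw":0},{"x":0,"y":0,"z":0.5,"twist":0,"claw":0},{"x":0,"y":0,"z":0.5,"twist":0,"claw":0},{"x":0,"y":0,"z":0.5,"twist":0,"claw":0}]';python3 -m handwheel '[{"x":0,"y":0,"z":-20,"twist":0,"claw":0},{"x":0,"y":0,"z":-45,"twist":0,"claw":0},{"x":0,"y":0,"z":-70,"twist":0,"claw":0},{"x":0,"y":0,"z":-70,"twist":0,"claw":0},{"x":0,"y":0,"z":-70,"twist":0,"claw":0}]'
python3 go.py .5572 -.1599 .14 .821;python3 - <<'E'
from cell import manip
import cv2,numpy as np
c=lambda im,x,y:cv2.resize(im[y:y+120,x:x+120],None,fx=3.3,fy=3.3)
cv2.imwrite("pics/g4.png",c(manip.camera("side"),180,90)[...,::-1])
E
```

```text
time_s: 7.43
position: [0.505, 0.2449, 0.0687]
tool_rot: [3.141, 0.0, 1.873]
force: [-0.1, -0.0, 0.3]
finger_gap: 0.0452
gripper_force: 0.0
time_s: 7.85
position: [0.506, 0.2452, 0.1402]
tool_rot: [3.138, 0.0, 1.873]
force: [-0.3, -0.2, -0.4]
finger_gap: 0.0468
gripper_force: 0.0
t 7.85 pos [0.506  0.2452 0.1402] rot [3.1379e+00 2.0000e-04 1.8729e+00] gap 0.0468 | shift mm [-402.   -71.7   -0. ] twist 1.052
```

View pics/g4.png

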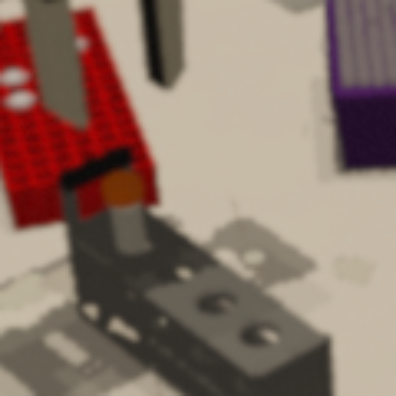

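Tube 1 is seated: its cap is just above the rack at (122,190) in the crop, below the grip. On to tube 2.

```bash
python3 -m handwheel '[{"x":-40,"y":-7,"z":0,"twist":0.105,"claw":0},{"x":-80,"y":-14,"z":0,"twist":0.21,"claw":0},{"x":-120,"y":-21,"z":0,"twist":0.315,"claw":0},{"x":-160,"y":-29,"z":0,"twist":0.42,"claw":0},{"x":-201,"y":-36,"z":0,"twist":0.525,"claw":0}]'; python3 -m handwheel '[{"x":-38,"y":14,"z":0,"twist":0.105,"claw":0},{"x":-77,"y":28,"z":0,"twist":0.21,"claw":0},{"x":-115,"y":42,"z":0,"twist":0.315,"claw":0},{"x":-154,"y":56,"z":0,"twist":0.42,"claw":0},{"x":-192,"y":70,"z":0,"twist":0.527,"claw":0}]'; python3 -m handwheel '[{"x":0,"y":0,"z":0,"twist":0,"claw":0},{"x":0,"y":0,"z":0,"twist":0,"claw":0},{"x":0,"y":0,"z":0,"twist":0,"claw":0},{"x":0,"y":0,"z":0,"twist":0,"claw":0}]'; python3 go.py .5572 -.1599 .0755 .821
```

```text
time_s: 8.32
position: [0.5289, 0.041, 0.1369]
tool_rot: [-3.138, 0.0, 1.343]
force: [0.7, 0.3, -0.1]
finger_gap: 0.0466
gripper_force: 0.0
time_s: 8.73
position: [0.5549, -0.1621, 0.1368]
tool_rot: [-3.139, 0.001, 0.815]
force: [0.6, 0.6, -0.8]
finger_gap: 0.0466
gripper_force: 0.0
time_s: 9.07
position: [0.5553, -0.1587, 0.1377]
tool_rot: [-3.139, 0.0, 0.823]
force: [-0.4, 0.7, 0.7]
finger_gap: 0.0465
gripper_force: 0.0
t 9.0667 pos [ 0.5553 -0.1587  0.1377] rot [-3.1391e+00  2.0000e-04  8.2270e-01] gap 0.0465 | shift mm [ 0.4  2.3 62.1] twist 0.002
```

```bash
python3 -m handwheel '[{"x":0.4,"y":1.5,"z":20,"twist":0,"claw":0},{"x":0.4,"y":1.5,"z":40,"twist":0,"claw":0},{"x":0.4,"y":1.5,"z":57,"twist":0,"claw":0},{"x":0.4,"y":1.5,"z":63,"twist":0,"claw":0},{"x":0.4,"y":1.5,"z":63,"twist":0,"claw":0}]'; python3 -m handwheel '[{"x":0,"y":0,"z":0,"twist":0,"claw":0},{"x":0,"y":0,"z":0,"twist":0,"claw":0},{"x":0,"y":0,"z":0,"twist":0,"claw":0},{"x":0,"y":0,"z":0,"twist":0,"claw":0},{"x":0,"y":0,"z":0,"twist":0,"claw":0}]'; python3 go.py .5572 -.1599 .0755 .821
```

```text
time_s: 9.48
position: [0.5562, -0.1589, 0.074]
tool_rot: [-3.138, 0.001, 0.823]
force: [0.6, 0.6, -0.4]
finger_gap: 0.0463
gripper_force: 0.0
time_s: 9.9
position: [0.558, -0.1613, 0.0764]
tool_rot: [3.14, -0.0, 0.821]
force: [0.4, -0.1, 0.6]
finger_gap: 0.0465
gripper_force: 0.0
t 9.9 pos [ 0.558  -0.1613  0.0764] rot [ 3.1402e+00 -4.0000e-04  8.2080e-01] gap 0.0465 | shift mm [ 0.5 -1.5  0.9] twist -0.0
```

```bash
python3 -m handwheel '[{"x":0,"y":0,"z":0,"twist":0,"claw":1},{"x":0,"y":0,"z":0,"twist":0,"claw":1},{"x":0,"y":0,"z":0,"twist":0,"claw":1},{"x":0,"y":0,"z":0,"twist":0,"claw":1},{"x":0,"y":0,"z":0,"twist":0,"claw":1}]' 20; python3 -m handwheel '[{"x":0,"y":0,"z":0,"twist":0,"claw":1},{"x":0,"y":0,"z":0,"twist":0,"claw":1},{"x":0,"y":0,"z":0,"twist":0,"claw":1}]';python3 -m handwheel '[{"x":0,"y":0,"z":-20,"twist":0,"claw":1},{"x":0,"y":0,"z":-45,"twist":0,"claw":1},{"x":0,"y":0,"z":-75,"twist":0,"claw":1},{"x":0,"y":0,"z":-105,"twist":0,"claw":1},{"x":0,"y":0,"z":-125,"twist":0,"claw":1}]'; python3 go.py .5164 .2104 .2 1.873
```

```text
time_s: 10.32
position: [0.5575, -0.1612, 0.0756]
tool_rot: [-3.142, 0.0, 0.821]
force: [-0.4, -0.2, 0.4]
finger_gap: 0.0199
gripper_force: 20.0
time_s: 10.57
position: [0.5575, -0.1611, 0.0756]
tool_rot: [-3.142, 0.0, 0.821]
force: [0.7, 0.1, 0.2]
finger_gap: 0.0195
gripper_force: 20.0
time_s: 10.98
position: [0.5583, -0.1614, 0.2036]
tool_rot: [3.139, -0.001, 0.821]
force: [1.2, 0.1, 2.0]
finger_gap: 0.0199
gripper_force: 20.0
t 10.9833 pos [ 0.5583 -0.1614  0.2036] rot [ 3.1386e+00 -9.0000e-04  8.2080e-01] gap 0.0199 | shift mm [ 243.6 -284.1    3. ] twist -1.052
```

```bash
python3 -m handwheel '[{"x":24,"y":-28,"z":0,"twist":-0.105,"claw":1},{"x":49,"y":-57,"z":0,"twist":-0.21,"claw":1},{"x":73,"y":-85,"z":0,"twist":-0.315,"claw":1},{"x":98,"y":-113,"z":0,"twist":-0.42,"claw":1},{"x":122,"y":-141.5,"z":0,"twist":-0.526,"claw":1}]'; python3 -m handwheel '[{"x":35,"y":-12,"z":0,"twist":-0.105,"claw":1},{"x":70,"y":-24,"z":0,"twist":-0.21,"claw":1},{"x":105,"y":-36,"z":0,"twist":-0.315,"claw":1},{"x":140,"y":-48,"z":0,"twist":-0.42,"claw":1},{"x":176.5,"y":-61,"z":0,"twist":-0.526,"claw":1}]';  python3 -m handwheel '[{"x":0,"y":0,"z":20,"twist":0,"claw":1},{"x":0,"y":0,"z":40,"twist":0,"claw":1},{"x":0,"y":0,"z":50,"twist":0,"claw":1},{"x":0,"y":0,"z":50,"twist":0,"claw":1},{"x":0,"y":0,"z":50,"twist":0,"claw":1}]'; python3 -m handwheel '[{"x":0,"y":0,"z":0,"twist":0,"claw":1},{"x":0,"y":0,"z":0,"twist":0,"claw":1},{"x":0,"y":0,"z":0,"twist":0,"claw":1},{"x":0,"y":0,"z":0,"twist":0,"claw":1}]'; python3 go.py .5164 .2104 .1 1.873
```

```text
time_s: 11.4
position: [0.5367, 0.0261, 0.2008]
tool_rot: [3.141, -0.0, 1.351]
force: [1.2, 0.6, -0.5]
finger_gap: 0.0194
gripper_force: 20.0
time_s: 11.82
position: [0.5164, 0.2118, 0.2007]
tool_rot: [3.141, 0.0, 1.878]
force: [0.8, -0.2, -0.4]
finger_gap: 0.0193
gripper_force: 20.0
time_s: 12.23
position: [0.5167, 0.2099, 0.1504]
tool_rot: [-3.14, -0.0, 1.872]
force: [0.2, -0.8, -1.0]
finger_gap: 0.0198
gripper_force: 20.0
time_s: 12.57
position: [0.5175, 0.21, 0.1515]
tool_rot: [3.14, 0.0, 1.872]
force: [-0.1, 0.3, -0.1]
finger_gap: 0.0191
gripper_force: 20.0
t 12.5667 pos [0.5175 0.21   0.1515] rot [3.1401e+00 2.0000e-04 1.8722e+00] gap 0.0191 | shift mm [ 0.7 -1.  51.5] twist -0.001
```

```bash
python3 -m handwheel '[{"x":0.3,"y":-0.5,"z":12,"twist":0,"claw":1},{"x":0.3,"y":-0.5,"z":24,"twist":0,"claw":1},{"x":0.3,"y":-0.5,"z":36,"twist":0,"claw":1},{"x":0.3,"y":-0.5,"z":48,"twist":0,"claw":1},{"x":0.3,"y":-0.5,"z":54,"twist":0,"claw":1}]';python3 -m handwheel '[{"x":0,"y":0,"z":8,"twist":0,"claw":1},{"x":0,"y":0,"z":16,"twist":0,"claw":1},{"x":0,"y":0,"z":23,"twist":0,"claw":1},{"x":0,"y":0,"z":27.5,"twist":0,"claw":1},{"x":0,"y":0,"z":27.5,"twist":0,"claw":1}]';python3 -m handwheel '[{"x":0,"y":0,"z":0,"twist":0,"claw":1},{"x":0,"y":0,"z":0,"twist":0,"claw":1},{"x":0,"y":0,"z":0,"twist":0,"claw":1}]'
python3 go.py .5164 .2104 .0685 1.873
```

```text
time_s: 12.98
position: [0.5158, 0.2101, 0.0956]
tool_rot: [-3.14, -0.0, 1.872]
force: [0.1, -0.3, 0.1]
finger_gap: 0.0196
gripper_force: 20.0
time_s: 13.4
position: [0.5158, 0.2104, 0.0682]
tool_rot: [-3.14, -0.0, 1.873]
force: [-0.2, 0.3, -0.1]
finger_gap: 0.0197
gripper_force: 20.0
time_s: 13.65
position: [0.5166, 0.2104, 0.0696]
tool_rot: [3.141, 0.0, 1.873]
force: [-0.5, -0.3, -0.5]
finger_gap: 0.0193
gripper_force: 20.0
t 13.65 pos [0.5166 0.2104 0.0696] rot [3.1409e+00 1.0000e-04 1.8728e+00] gap 0.0193 | shift mm [ 0.  -0.2  1.1] twist -0.0
```

```bash
python3 -m handwheel '[{"x":0,"y":0,"z":0.5,"twist":0,"claw":0},{"x":0,"y":0,"z":0.5,"twist":0,"claw":0},{"x":0,"y":0,"z":0.5,"twist":0,"claw":0},{"x":0,"y":0,"z":0.5,"twist":0,"claw":0},{"x":0,"y":0,"z":0.5,"twist":0,"claw":0}]';python3 -m handwheel '[{"x":0,"y":0,"z":-20,"twist":0,"claw":0},{"x":0,"y":0,"z":-45,"twist":0,"claw":0},{"x":0,"y":0,"z":-70,"twist":0,"claw":0},{"x":0,"y":0,"z":-70,"twist":0,"claw":0}]'; python3 -m handwheel '[{"x":-38,"y":-10,"z":0,"twist":0.105,"claw":0},{"x":-77,"y":-20,"z":0,"twist":0.21,"claw":0},{"x":-115,"y":-31,"z":0,"twist":0.315,"claw":0},{"x":-154,"y":-41,"z":0,"twist":0.42,"claw":0},{"x":-192,"y":-51,"z":0,"twist":0.525,"claw":0}]'; python3 -m handwheel '[{"x":-38,"y":10,"z":0,"twist":0.105,"claw":0},{"x":-77,"y":21,"z":0,"twist":0.21,"claw":0},{"x":-115,"y":31,"z":0,"twist":0.315,"claw":0},{"x":-154,"y":42,"z":0,"twist":0.42,"claw":0},{"x":-192,"y":52,"z":0,"twist":0.525,"claw":0}]'; python3 -m handwheel '[{"x":0,"y":0,"z":0,"twist":0,"claw":0},{"x":0,"y":0,"z":0,"twist":0,"claw":0},{"x":0,"y":0,"z":0,"twist":0,"claw":0},{"x":0,"y":0,"z":0,"twist":0,"claw":0},{"x":0,"y":0,"z":0,"twist":0,"claw":0}]'; python3 go.py .5332 -.1868 .0755 .823
```

```text
time_s: 14.07
position: [0.5164, 0.2104, 0.0688]
tool_rot: [3.141, 0.0, 1.873]
force: [-0.4, -0.4, 0.2]
finger_gap: 0.0453
gripper_force: 0.0
time_s: 14.4
position: [0.5194, 0.211, 0.1436]
tool_rot: [3.133, 0.001, 1.873]
force: [0.4, 0.4, 0.1]
finger_gap: 0.0463
gripper_force: 0.0
time_s: 14.82
position: [0.5242, 0.0103, 0.1383]
tool_rot: [-3.141, 0.0, 1.343]
force: [0.9, 0.0, -0.7]
finger_gap: 0.0464
gripper_force: 0.0
time_s: 15.23
position: [0.5325, -0.1889, 0.1382]
tool_rot: [-3.141, 0.0, 0.817]
force: [0.3, 0.1, -0.4]
finger_gap: 0.0468
gripper_force: 0.0
time_s: 15.65
position: [0.5329, -0.1852, 0.1385]
tool_rot: [-3.141, -0.0, 0.825]
force: [-1.0, 0.2, -0.2]
finger_gap: 0.0466
gripper_force: 0.0
t 15.65 pos [ 0.5329 -0.1852  0.1385] rot [-3.141e+00 -1.000e-04  8.254e-01] gap 0.0466 | shift mm [-1.   1.4 63. ] twist 0.002
```

Descend, check, then grip.

```bash
python3 -m handwheel '[{"x":-0.5,"y":0.5,"z":20,"twist":0,"claw":0},{"x":-0.5,"y":0.5,"z":40,"twist":0,"claw":0},{"x":-0.5,"y":0.5,"z":57,"twist":0,"claw":0},{"x":-0.5,"y":0.5,"z":63,"twist":0,"claw":0},{"x":-0.5,"y":0.5,"z":63,"twist":0,"claw":0}]'; python3 -m handwheel '[{"x":0,"y":0,"z":0,"twist":0,"claw":0},{"x":0,"y":0,"z":0,"twist":0,"claw":0},{"x":0,"y":0,"z":0,"twist":0,"claw":0},{"x":0,"y":0,"z":0,"twist":0,"claw":0},{"x":0,"y":0,"z":0,"twist":0,"claw":0}]'; python3 go.py .5332 -.1868 .0755 .823
```

```text
time_s: 16.07
position: [0.532, -0.1858, 0.0742]
tool_rot: [-3.138, 0.001, 0.825]
force: [0.4, 0.0, -0.1]
finger_gap: 0.0464
gripper_force: 0.0
time_s: 16.48
position: [0.5334, -0.1878, 0.0764]
tool_rot: [3.14, -0.0, 0.823]
force: [-0.3, -0.7, -0.7]
finger_gap: 0.0462
gripper_force: 0.0
t 16.4833 pos [ 0.5334 -0.1878  0.0764] rot [ 3.1402e+00 -3.0000e-04  8.2280e-01] gap 0.0462 | shift mm [ 0.6 -0.8  0.9] twist -0.0
```

```bash
python3 -m handwheel '[{"x":0,"y":0,"z":0,"twist":0,"claw":1},{"x":0,"y":0,"z":0,"twist":0,"claw":1},{"x":0,"y":0,"z":0,"twist":0,"claw":1},{"x":0,"y":0,"z":0,"twist":0,"claw":1},{"x":0,"y":0,"z":0,"twist":0,"claw":1}]' 20; python3 -m handwheel '[{"x":0,"y":0,"z":0,"twist":0,"claw":1},{"x":0,"y":0,"z":0,"twist":0,"claw":1},{"x":0,"y":0,"z":0,"twist":0,"claw":1}]';python3 -m handwheel '[{"x":0,"y":0,"z":-20,"twist":0,"claw":1},{"x":0,"y":0,"z":-45,"twist":0,"claw":1},{"x":0,"y":0,"z":-75,"twist":0,"claw":1},{"x":0,"y":0,"z":-105,"twist":0,"claw":1},{"x":0,"y":0,"z":-125,"twist":0,"claw":1}]'
```

```text
time_s: 16.9
position: [0.533, -0.1876, 0.0756]
tool_rot: [-3.142, -0.0, 0.823]
force: [-0.3, 0.3, 0.4]
finger_gap: 0.0198
gripper_force: 20.0
time_s: 17.15
position: [0.533, -0.1876, 0.0756]
tool_rot: [-3.142, 0.0, 0.823]
force: [0.2, 0.1, 0.4]
finger_gap: 0.0198
gripper_force: 20.0
time_s: 17.57
position: [0.5337, -0.1879, 0.2036]
tool_rot: [3.139, -0.001, 0.823]
force: [0.6, -0.2, -0.2]
finger_gap: 0.0197
gripper_force: 20.0
```

```bash
python3 -m handwheel '[{"x":26,"y":-25,"z":0,"twist":-0.105,"claw":1},{"x":52,"y":-50,"z":0,"twist":-0.21,"claw":1},{"x":79,"y":-75,"z":0,"twist":-0.315,"claw":1},{"x":105,"y":-101,"z":0,"twist":-0.42,"claw":1},{"x":131.3,"y":-125.8,"z":0,"twist":-0.525,"claw":1}]'; python3 -m handwheel '[{"x":35,"y":-9,"z":0,"twist":-0.105,"claw":1},{"x":70,"y":-17,"z":0,"twist":-0.21,"claw":1},{"x":105,"y":-26,"z":0,"twist":-0.315,"claw":1},{"x":140,"y":-34,"z":0,"twist":-0.42,"claw":1},{"x":176.6,"y":-43.1,"z":0,"twist":-0.525,"claw":1}]';  python3 -m handwheel '[{"x":0,"y":0,"z":20,"twist":0,"claw":1},{"x":0,"y":0,"z":40,"twist":0,"claw":1},{"x":0,"y":0,"z":50,"twist":0,"claw":1},{"x":0,"y":0,"z":50,"twist":0,"claw":1},{"x":0,"y":0,"z":50,"twist":0,"claw":1}]'; python3 -m handwheel '[{"x":0,"y":0,"z":0,"twist":0,"claw":1},{"x":0,"y":0,"z":0,"twist":0,"claw":1},{"x":0,"y":0,"z":0,"twist":0,"claw":1},{"x":0,"y":0,"z":0,"twist":0,"claw":1}]'; python3 go.py .5271 .176 .1 1.873
```

```text
time_s: 17.98
position: [0.5296, -0.0042, 0.2007]
tool_rot: [3.142, -0.0, 1.352]
force: [0.5, -0.2, 0.0]
finger_gap: 0.02
gripper_force: 20.0
time_s: 18.4
position: [0.5268, 0.1776, 0.2007]
tool_rot: [3.141, 0.0, 1.878]
force: [1.3, -0.0, -0.3]
finger_gap: 0.0198
gripper_force: 20.0
time_s: 18.82
position: [0.5269, 0.1756, 0.1504]
tool_rot: [-3.14, -0.0, 1.872]
force: [-0.5, 0.4, 0.0]
finger_gap: 0.0195
gripper_force: 20.0
time_s: 19.15
position: [0.5277, 0.1758, 0.1515]
tool_rot: [3.14, 0.0, 1.872]
force: [-0.7, -0.4, -0.3]
finger_gap: 0.0197
gripper_force: 20.0
t 19.15 pos [0.5277 0.1758 0.1515] rot [3.1401e+00 3.0000e-04 1.8722e+00] gap 0.0197 | shift mm [ 0.4 -0.6 51.5] twist -0.001
```

```bash
python3 -m handwheel '[{"x":0.2,"y":-0.2,"z":12,"twist":0,"claw":1},{"x":0.2,"y":-0.2,"z":24,"twist":0,"claw":1},{"x":0.2,"y":-0.2,"z":36,"twist":0,"claw":1},{"x":0.2,"y":-0.2,"z":48,"twist":0,"claw":1},{"x":0.2,"y":-0.2,"z":54,"twist":0,"claw":1}]';python3 -m handwheel '[{"x":0,"y":0,"z":8,"twist":0,"claw":1},{"x":0,"y":0,"z":16,"twist":0,"claw":1},{"x":0,"y":0,"z":23,"twist":0,"claw":1},{"x":0,"y":0,"z":27.5,"twist":0,"claw":1},{"x":0,"y":0,"z":27.5,"twist":0,"claw":1}]';python3 -m handwheel '[{"x":0,"y":0,"z":0,"twist":0,"claw":1},{"x":0,"y":0,"z":0,"twist":0,"claw":1},{"x":0,"y":0,"z":0,"twist":0,"claw":1}]'
python3 go.py .5271 .176 .0685 1.873;python3 - <<'E'
from cell import manip
import cv2,numpy as np
c=lambda im,x,y:cv2.resize(im[y:y+120,x:x+120],None,fx=3.3,fy=3.3)
cv2.imwrite("pics/g5.png",c(manip.camera("side"),180,110)[...,::-1])
E
```

```text
time_s: 19.57
position: [0.5263, 0.1759, 0.0957]
tool_rot: [-3.14, -0.0, 1.872]
force: [-0.8, -0.1, -0.7]
finger_gap: 0.0195
gripper_force: 20.0
time_s: 19.98
position: [0.5262, 0.1761, 0.0681]
tool_rot: [-3.14, -0.0, 1.873]
force: [-0.5, 0.2, -0.4]
finger_gap: 0.0196
gripper_force: 20.0
time_s: 20.23
position: [0.5273, 0.1762, 0.0697]
tool_rot: [3.141, 0.0, 1.873]
force: [-0.5, -0.3, 0.4]
finger_gap: 0.0196
gripper_force: 20.0
t 20.2333 pos [0.5273 0.1762 0.0697] rot [3.1406e+00 2.0000e-04 1.8728e+00] gap 0.0196 | shift mm [-0.2 -0.2  1.2] twist -0.0
```

View pics/g5.png

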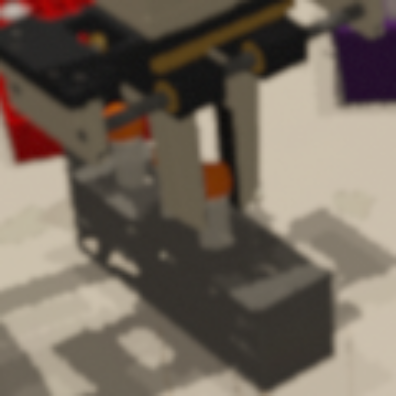

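Tube 3 is in well 3, its cap at (215,180) in the crop between the fingers. Release it and go to tube 4.

```bash
python3 -m handwheel '[{"x":0,"y":0,"z":0.5,"twist":0,"claw":0},{"x":0,"y":0,"z":0.5,"twist":0,"claw":0},{"x":0,"y":0,"z":0.5,"twist":0,"claw":0},{"x":0,"y":0,"z":0.5,"twist":0,"claw":0},{"x":0,"y":0,"z":0.5,"twist":0,"claw":0}]';python3 -m handwheel '[{"x":0,"y":0,"z":-20,"twist":0,"claw":0},{"x":0,"y":0,"z":-45,"twist":0,"claw":0},{"x":0,"y":0,"z":-70,"twist":0,"claw":0},{"x":0,"y":0,"z":-70,"twist":0,"claw":0}]'; python3 -m handwheel '[{"x":-37,"y":-13,"z":0,"twist":0.105,"claw":0},{"x":-73,"y":-27,"z":0,"twist":0.21,"claw":0},{"x":-110,"y":-40,"z":0,"twist":0.315,"claw":0},{"x":-147,"y":-53,"z":0,"twist":0.42,"claw":0},{"x":-183.2,"y":-66.5,"z":0,"twist":0.525,"claw":0}]'; python3 -m handwheel '[{"x":-38,"y":7,"z":0,"twist":0.105,"claw":0},{"x":-77,"y":14,"z":0,"twist":0.21,"claw":0},{"x":-115,"y":21,"z":0,"twist":0.315,"claw":0},{"x":-154,"y":28,"z":0,"twist":0.42,"claw":0},{"x":-192,"y":34.2,"z":0,"twist":0.525,"claw":0}]'; python3 -m handwheel '[{"x":0,"y":0,"z":0,"twist":0,"claw":0},{"x":0,"y":0,"z":0,"twist":0,"claw":0},{"x":0,"y":0,"z":0,"twist":0,"claw":0},{"x":0,"y":0,"z":0,"twist":0,"claw":0},{"x":0,"y":0,"z":0,"twist":0,"claw":0}]'; python3 go.py .509 -.2134 .0755 .823
```

```text
time_s: 20.7
position: [0.5269, 0.1762, 0.0687]
tool_rot: [3.141, -0.0, 1.873]
force: [-0.1, -0.7, -0.3]
finger_gap: 0.0456
gripper_force: 0.0
time_s: 21.03
position: [0.5299, 0.1766, 0.1436]
tool_rot: [3.133, 0.001, 1.873]
force: [1.4, -0.1, 1.3]
finger_gap: 0.0464
gripper_force: 0.0
time_s: 21.45
position: [0.5173, -0.0201, 0.1383]
tool_rot: [-3.141, 0.0, 1.343]
force: [0.2, -0.6, -1.1]
finger_gap: 0.0464
gripper_force: 0.0
time_s: 21.87
position: [0.5081, -0.2153, 0.1382]
tool_rot: [-3.141, 0.0, 0.817]
force: [0.6, -0.6, -0.0]
finger_gap: 0.0465
gripper_force: 0.0
time_s: 22.28
position: [0.5088, -0.2117, 0.1385]
tool_rot: [-3.141, -0.0, 0.825]
force: [0.1, 1.1, 0.4]
finger_gap: 0.0464
gripper_force: 0.0
t 22.2833 pos [ 0.5088 -0.2117  0.1385] rot [-3.141e+00 -2.000e-04  8.253e-01] gap 0.0464 | shift mm [-1.1  1.4 63. ] twist 0.002
```

```bash
python3 -m handwheel '[{"x":-0.5,"y":0.5,"z":20,"twist":0,"claw":0},{"x":-0.5,"y":0.5,"z":40,"twist":0,"claw":0},{"x":-0.5,"y":0.5,"z":57,"twist":0,"claw":0},{"x":-0.5,"y":0.5,"z":63,"twist":0,"claw":0},{"x":-0.5,"y":0.5,"z":63,"twist":0,"claw":0}]'; python3 -m handwheel '[{"x":0,"y":0,"z":0,"twist":0,"claw":0},{"x":0,"y":0,"z":0,"twist":0,"claw":0},{"x":0,"y":0,"z":0,"twist":0,"claw":0},{"x":0,"y":0,"z":0,"twist":0,"claw":0},{"x":0,"y":0,"z":0,"twist":0,"claw":0}]'; python3 go.py .509 -.2134 .0755 .823;python3 -m handwheel '[{"x":0,"y":0,"z":0,"twist":0,"claw":1},{"x":0,"y":0,"z":0,"twist":0,"claw":1},{"x":0,"y":0,"z":0,"twist":0,"claw":1},{"x":0,"y":0,"z":0,"twist":0,"claw":1},{"x":0,"y":0,"z":0,"twist":0,"claw":1}]' 20; python3 -m handwheel '[{"x":0,"y":0,"z":0,"twist":0,"claw":1},{"x":0,"y":0,"z":0,"twist":0,"claw":1},{"x":0,"y":0,"z":0,"twist":0,"claw":1}]';python3 -m handwheel '[{"x":0,"y":0,"z":-20,"twist":0,"claw":1},{"x":0,"y":0,"z":-45,"twist":0,"claw":1},{"x":0,"y":0,"z":-75,"twist":0,"claw":1},{"x":0,"y":0,"z":-105,"twist":0,"claw":1},{"x":0,"y":0,"z":-125,"twist":0,"claw":1}]'
```

```text
time_s: 22.7
position: [0.5079, -0.2122, 0.0742]
tool_rot: [-3.138, 0.0, 0.825]
force: [-0.1, 0.2, 1.1]
finger_gap: 0.0464
gripper_force: 0.0
time_s: 23.12
position: [0.5092, -0.2143, 0.0764]
tool_rot: [3.14, -0.0, 0.823]
force: [-0.3, -0.5, -0.3]
finger_gap: 0.0463
gripper_force: 0.0
t 23.1167 pos [ 0.5092 -0.2143  0.0764] rot [ 3.1402e+00 -2.0000e-04  8.2280e-01] gap 0.0463 | shift mm [ 0.6 -0.7  0.9] twist -0.0
time_s: 23.53
position: [0.5087, -0.2141, 0.0756]
tool_rot: [-3.141, 0.0, 0.823]
force: [0.3, -0.2, 0.2]
finger_gap: 0.0198
gripper_force: 20.0
time_s: 23.78
position: [0.5088, -0.2141, 0.0756]
tool_rot: [-3.142, 0.0, 0.823]
force: [-0.6, -0.8, -1.2]
finger_gap: 0.0198
gripper_force: 20.0
time_s: 24.2
position: [0.5095, -0.2145, 0.2036]
tool_rot: [3.139, -0.0, 0.823]
force: [0.7, -0.0, 0.1]
finger_gap: 0.0195
gripper_force: 20.0
```

```bash
python3 -m handwheel '[{"x":28,"y":-22,"z":0,"twist":-0.105,"claw":1},{"x":56,"y":-44,"z":0,"twist":-0.21,"claw":1},{"x":84,"y":-66,"z":0,"twist":-0.315,"claw":1},{"x":112,"y":-88,"z":0,"twist":-0.42,"claw":1},{"x":140.3,"y":-110.4,"z":0,"twist":-0.525,"claw":1}]'; python3 -m handwheel '[{"x":35,"y":-5,"z":0,"twist":-0.105,"claw":1},{"x":70,"y":-10,"z":0,"twist":-0.21,"claw":1},{"x":105,"y":-15,"z":0,"twist":-0.315,"claw":1},{"x":140,"y":-20,"z":0,"twist":-0.42,"claw":1},{"x":176.7,"y":-25.2,"z":0,"twist":-0.525,"claw":1}]';  python3 -m handwheel '[{"x":0,"y":0,"z":20,"twist":0,"claw":1},{"x":0,"y":0,"z":40,"twist":0,"claw":1},{"x":0,"y":0,"z":50,"twist":0,"claw":1},{"x":0,"y":0,"z":50,"twist":0,"claw":1},{"x":0,"y":0,"z":50,"twist":0,"claw":1}]'; python3 -m handwheel '[{"x":0,"y":0,"z":0,"twist":0,"claw":1},{"x":0,"y":0,"z":0,"twist":0,"claw":1},{"x":0,"y":0,"z":0,"twist":0,"claw":1},{"x":0,"y":0,"z":0,"twist":0,"claw":1}]'; python3 go.py .5378 .1417 .1 1.873
```

```text
time_s: 24.62
position: [0.5231, -0.0347, 0.2007]
tool_rot: [3.141, -0.0, 1.352]
force: [0.4, -0.6, -0.4]
finger_gap: 0.0197
gripper_force: 20.0
time_s: 25.03
position: [0.5375, 0.1434, 0.2007]
tool_rot: [3.142, 0.0, 1.878]
force: [0.5, 0.1, 0.0]
finger_gap: 0.0195
gripper_force: 20.0
time_s: 25.45
position: [0.5375, 0.1414, 0.1504]
tool_rot: [-3.14, -0.0, 1.872]
force: [-0.7, 0.1, 1.0]
finger_gap: 0.0198
gripper_force: 20.0
time_s: 25.78
position: [0.5383, 0.1415, 0.1515]
tool_rot: [3.14, 0.0, 1.872]
force: [-0.3, -0.6, -1.3]
finger_gap: 0.02
gripper_force: 20.0
t 25.7833 pos [0.5383 0.1415 0.1515] rot [3.1400e+00 4.0000e-04 1.8722e+00] gap 0.02 | shift mm [ 0.4 -0.5 51.5] twist -0.001
```

```bash
python3 -m handwheel '[{"x":0.2,"y":-0.2,"z":12,"twist":0,"claw":1},{"x":0.2,"y":-0.2,"z":24,"twist":0,"claw":1},{"x":0.2,"y":-0.2,"z":36,"twist":0,"claw":1},{"x":0.2,"y":-0.2,"z":48,"twist":0,"claw":1},{"x":0.2,"y":-0.2,"z":54,"twist":0,"claw":1}]';python3 -m handwheel '[{"x":0,"y":0,"z":8,"twist":0,"claw":1},{"x":0,"y":0,"z":16,"twist":0,"claw":1},{"x":0,"y":0,"z":23,"twist":0,"claw":1},{"x":0,"y":0,"z":27.5,"twist":0,"claw":1},{"x":0,"y":0,"z":27.5,"twist":0,"claw":1}]';python3 -m handwheel '[{"x":0,"y":0,"z":0,"twist":0,"claw":1},{"x":0,"y":0,"z":0,"twist":0,"claw":1},{"x":0,"y":0,"z":0,"twist":0,"claw":1}]'
python3 go.py .5378 .1417 .0685 1.873
```

```text
time_s: 26.2
position: [0.537, 0.1417, 0.0957]
tool_rot: [-3.14, -0.0, 1.872]
force: [-0.1, -0.8, -0.4]
finger_gap: 0.0195
gripper_force: 20.0
time_s: 26.62
position: [0.5369, 0.1419, 0.0682]
tool_rot: [-3.14, -0.0, 1.873]
force: [-0.6, 0.1, 0.6]
finger_gap: 0.0194
gripper_force: 20.0
time_s: 26.87
position: [0.5379, 0.142, 0.0697]
tool_rot: [3.141, 0.0, 1.873]
force: [-0.2, 0.7, -0.5]
finger_gap: 0.0198
gripper_force: 20.0
t 26.8667 pos [0.5379 0.142  0.0697] rot [3.1406e+00 2.0000e-04 1.8729e+00] gap 0.0198 | shift mm [-0.2 -0.2  1.2] twist -0.0
```

Release, rise and back off so both cameras see the rack.

```bash
python3 -m handwheel '[{"x":0,"y":0,"z":0.5,"twist":0,"claw":0},{"x":0,"y":0,"z":0.5,"twist":0,"claw":0},{"x":0,"y":0,"z":0.5,"twist":0,"claw":0},{"x":0,"y":0,"z":0.5,"twist":0,"claw":0},{"x":0,"y":0,"z":0.5,"twist":0,"claw":0}]';python3 -m handwheel '[{"x":0,"y":0,"z":-20,"twist":0,"claw":0},{"x":0,"y":0,"z":-50,"twist":0,"claw":0},{"x":0,"y":0,"z":-85,"twist":0,"claw":0},{"x":0,"y":0,"z":-115,"twist":0,"claw":0},{"x":0,"y":0,"z":-130,"twist":0,"claw":0}]'; python3 -m handwheel '[{"x":-38,"y":0,"z":0,"twist":0,"claw":0},{"x":-76,"y":0,"z":0,"twist":0,"claw":0},{"x":-114,"y":0,"z":0,"twist":0,"claw":0},{"x":-152,"y":0,"z":0,"twist":0,"claw":0},{"x":-190,"y":0,"z":0,"twist":0,"claw":0}]'; python3 -m handwheel '[{"x":-20,"y":0,"z":0,"twist":0,"claw":0},{"x":-20,"y":0,"z":0,"twist":0,"claw":0},{"x":-20,"y":0,"z":0,"twist":0,"claw":0},{"x":-20,"y":0,"z":0,"twist":0,"claw":0},{"x":-20,"y":0,"z":0,"twist":0,"claw":0}]' | tail -6
python3 - <<'E'
from h import *
c=lambda im,x,y:cv2.resize(im[y:y+120,x:x+120],None,fx=3.3,fy=3.3)
t=manip.camera("top");s=manip.camera("side")
cv2.imwrite("pics/g6.png",np.hstack([c(t,140,190),c(s,180,110)])[...,::-1])
W=row([.5218,.1932,.3022],.092); print(proj("top",W).round(1).tolist())
W[:,2]=.088; print(proj("side",W).round(1).tolist())
for n,im in(("top",t),("side",s)):
    m=cv2.inRange(cv2.cvtColor(im,cv2.COLOR_RGB2HSV),(5,150,90),(18,255,255));m[:110]=0;m[300:]=0;m[:,:150]=0;m[:,290:]=0
    N,_,st,ce=cv2.connectedComponentsWithStats(m)
    print(n,[ce[i].round(1).tolist() for i in range(1,N) if st[i,4]>40])
E
```

```text
time_s: 27.28
position: [0.5376, 0.1419, 0.0687]
tool_rot: [3.141, 0.0, 1.873]
force: [-0.7, -0.6, -0.0]
finger_gap: 0.0451
gripper_force: 0.0
time_s: 27.7
position: [0.5392, 0.1421, 0.2029]
tool_rot: [3.136, 0.001, 1.873]
force: [0.3, -0.1, 0.7]
finger_gap: 0.0465
gripper_force: 0.0
time_s: 28.12
position: [0.5943, -0.0411, 0.1988]
tool_rot: [3.141, 0.0, 1.873]
force: [0.5, 0.1, -0.4]
finger_gap: 0.0467
gripper_force: 0.0
time_s: 28.53
position: [0.5996, -0.0572, 0.1987]
tool_rot: [-3.141, -0.001, 1.874]
force: [0.3, -0.1, 0.3]
finger_gap: 0.0465
gripper_force: 0.0
[[172.9, 262.9], [192.0, 256.5], [211.1, 250.2], [230.2, 243.8]]
[[218.3, 146.6], [230.7, 155.4], [243.6, 164.5], [257.0, 174.0]]
top [[175.5, 115.5], [228.4, 244.6], [209.4, 250.7], [192.6, 255.6], [171.6, 264.2]]
side [[216.6, 146.3], [237.0, 160.3], [255.6, 174.1], [156.7, 276.5]]
```

View pics/g6.png

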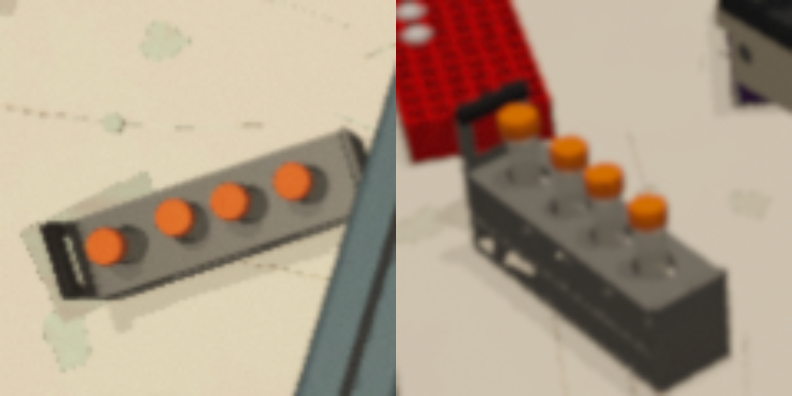

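All four caps stand at the heights and places predicted for seated tubes, within about 2 px. In the crop's top view they are at (105,245), (173,217), (228,201) and (291,181). The arm is clear of everything.

```bash
python3 -c "
from cell import manip
print(manip.hand_in())"
```

```text
the job is handed in; nothing more can be done
None
```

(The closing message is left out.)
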